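Latch the guard, then key and hold the transformer test switch

ROBOT

A 7-joint arm with a two-finger parallel gripper is mounted at the origin on the work surface; the furniture and walls round the work are solid. World frame = base frame: x ahead of the robot, y to its left, z up, the work surface at z = 0. Lengths are in m, angles in rad, forces in N, time in s.
With the tool pointing down it reaches from about 0.425 to 1.025 m from the base axis. Payload 9.4 kg.
Tool frame: the origin (TCP) lies at the very end of the fingers, on their centre line; the grasp point (between the pads) lies 19 mm behind it; x points along the fingers, z is the direction in which the jaws open and shut, and the axes are right-handed (so a half turn about x gives the same grasp; the last joint's range is limited). The gripper opens to 85 mm and grips with 20 to 120 N. Pads are 22 mm wide; open, the fingers measure 114 mm over their backs; the gripper's body (76 mm by 85 mm) begins 54 mm behind the grasp point. The pads swing forward as they close: fully open they stand 13 mm farther back than shut.
Start: joints at [1.075, 0.599, -0.003, 1.599, 0.002, 0.943, -0.08], TCP at [0.295, -0.662, 0.231] pointing down, gripper open.
Joint ranges: [-2.57, 2.57], [-0.35, 1.97], [-1.29, 1.29], [0.11, 2.56], [-1.05, 4.19], [0.11, 1.86], [-2.63, 2.63]. Speed limits (rad/s): [2.22, 2.22, 3.01, 3.01, 3.14, 3.14, 3.14].

INTERFACE

Orientations are given as [roll, pitch, yaw] about the fixed x, y, z axes, in that order (R = Rz(yaw) Ry(pitch) Rx(roll)).
In Python, from workcell import r, viewer, job_done gives the robot as it stands.
- The arm moves only by the shell command python3 -m jog 'ROWS' [FORCE]. ROWS is JSON, a list of rows, each an object with "linear": the shift along the tool's x, y, z in cm, a list of three; "delta_rot": the turn, a rotation vector about the tool's x, y, z in degrees, a list of three; "gripper": the opening, from 0 (shut) to 1 (fully open). In form: [{"linear": [dx, dy, dz], "delta_rot": [rx, ry, rz], "gripper": gripper}, ...]. A call has 1 to 5 rows; each row shifts and turns the commanded pose from where the row before left it, along the tool's axes as they then stand; what a row does not reach is not made up. A row lasts 1/8 s, in which the tool goes at most 62.5 mm and 10.7 degrees, less where a joint would pass 70% of its speed; a pose out of reach is approached as far as the arm can. A call is refused whole if a number of a shift passes 6.25 or a number of a turn 10.7, either way. A call with a gripper value outside its range is refused whole. The fingers move at their own pace and stop on an object; FORCE is the grip in N (left out, the last holds). Time passes only in rows, so rows that do not move let the fingers close. It gives the time, the measured TCP pose, the force and the opening at its end, in the units of the state.
- r.sense(): the state, without advancing time (a new reading comes with each control period).
- viewer.get_image(name): name is "side" or "top" or "wrist"; returns the picture (420x560x3 uint8, blue, green, red); there is no depth.
- viewer.get_calibration(name): a dict with "intrinsics" (3x3 intrinsics, pixels), "xyz" and "rotation" of the camera in the world. Camera axes: x right, y down, z forward; pixel columns grow to the right and rows downward; lengths in m; the calibration is good to about 2 mm. A picture is of the moment at which its call begins: read the wrist's pose just before it. get_calibration takes no time and is no camera call; for the wrist camera it gives the pose at the moment of the call.
- job_done(): hands the job in, once; it reports no verdict.
The state is a dict: "clock": time; "joint_positions": joint angles; "qvel": joint speeds; "joint_torque": joint torques, N m; "eef_pos": TCP position; "eef_rot": TCP orientation; "contact_force": force on the tool from outside, world axes, zero at the start; "torque": the same for the moment, N m; "gripper_width": finger opening in m.
Only numpy, scipy, OpenCV 4.12 (cv2) and the standard library are available. Lean on these libraries where they do the work, as an engineer would, in place of code of your own. Each camera call takes 0.05 s, during which the arm holds its last target. There are 200 camera calls.

TASK

A transformer waits under the closed guard lid of the grey test unit. Secure the lid by swinging the steel latch, now parked over the keyhole, a quarter turn clockwise until it lies straight across the lid; then take the red-headed key out of the wooden block, push it fully home into the keyhole (the pins are sticky; a little wiggling gets it past them) and turn it a quarter turn clockwise. The switch springs back when let go, so finish while still gripping the key and holding it turned, and leave the blue-headed key and the other things on the bench as they are.

Things in the scene. Friction and masses are not known exactly. Their poses are not given: they have to be found in the camera images.
- unit: Test unit, fixed: grey steel box, 110 mm (its x) by 240 mm (y), origin under its centre, z up, yaw -0.35 to 0.2 rad. Its left 90 mm (y 30 to 120 mm) are a dark control panel, top 110 mm above the bench, with an amber lamp 24 mm high; to the right of that the well with the transformer under a clear lid in an aluminium frame, lid top 116 mm above the bench.
- keyhole (a point): Middle of the keyhole's mouth, on top of a square steel plate (44 mm, 5 mm thick) on the panel, 115 mm above the bench; 27 mm to +x and 55 mm to +y of the unit's centre. Axes are the unit's. Slot 16 mm along y, 6 mm along x, 1.5 mm chamfer. The key goes straight down and can turn only when fully home, its collar on the plate; once turned it is trapped until turned back.
- pins (a point): On the lock's axis at the upper of two pairs of sprung pins inside, at the ends of the slot, 16 and 28 mm below the mouth; the key's tip meets them about 15 and 27 mm below the mouth. They are sticky: a dead straight push takes up to about 30 N, but with small turns to and fro (about 0.1 rad) while pressing some 10 N is enough.
- plug (a joint): The lock plug, rad: 0 = in line with the keyhole's slot, grows as the key turns clockwise seen from above, 1.57 = a quarter turn, stop at 1.6. A spring turns it back to 0: about 0.05 N m at the start, 0.12 N m at a quarter turn.
- latch (a joint): The swing latch, rad: 0 = parked, arm along the unit's +x, over the keyhole; grows clockwise seen from above; 1.57 = arm along the unit's -y, straight across the lid (stop at 1.65). Starts between -0.1 and 0.15 and stays where it is left (friction 0.06 N m).
- latch_pivot (a point): The latch's upright pivot axis, at the underside of the arm, 117 mm above the bench, 60 mm to -x (unit) of the keyhole. The arm is steel, 20 mm wide, 7 mm thick (117 to 124 mm above the bench) and reaches 70 mm from the pivot; the pivot's bolt head stands 6 mm above the arm.
- latch_knob (a point): Middle of the top of the latch's upright round knob, black, 16 mm across, 25 mm tall from the arm up (top 149 mm above the bench), 60 mm from the pivot. Its lowest 5 mm are narrower.
- lid (a joint): The guard lid's hinge at the unit's right end, rad: 0 = shut (as it starts), grows as its left edge, by the panel, lifts.
- key_red: Red-headed key, 60 g, upright in the block, resting on its collar (22 mm across, 4 mm thick). Origin: axis, underside of the collar; z up. Head 10 mm thick (x), 32 mm wide (y), 4 to 42 mm above origin. Below: neck 5 mm round, 7 mm long, then blade 4 mm (x) by 14 mm (y), rounded tip 37 mm below origin. Fits either way round. Fully home, the origin is level with the keyhole point.
- key_blue: Blue-headed key of another unit, the same shape, in the block's other bore; leave it there.
- key_block: Wooden key block, fixed, 50 mm (x) by 140 mm (y), 45 mm high, origin under its centre. Two round bores, 17 mm wide and 41 mm deep, 40 mm either side of the middle along y; the red key may be in either, its y along the block's y within 0.4 rad.
- multimeter: Yellow hand meter lying on the bench, 140 x 74 x 40 mm, origin under its centre.
- tape: Roll of yellow tape lying flat, 62 mm across, 18 mm high, origin under its centre.
Not all that is in view belongs to the job. What is meant by the key_red is not purple, and is the larger of those in its own colour.

How it is judged:
By the outcome, as a careful person would: the job done as asked, in the order asked, and still so for the second after the job is handed in, while the arm keeps its last pose, push and grip.
It also fails if it takes over 69 s, if anything falls off the work surface, if the arm or the gripper's body presses on something with over 40 N, if the wrist force passes 120 N, or if a joint passes its speed limit or range.

## Working session

There is one attempt and no reset: what is moved stays moved. The work goes in short steps, Python scripts to look and compute and a shell command to move; the robot and the scene stay as the last step left them, time stands still between calls to the robot, and variables do not carry over. Pictures are saved under pics/ and viewed, about 8 in all and at most 12, crops included, and the job is handed in when it is done.

```bash
mkdir -p pics; ls
python3 - <<'E'
from workcell import r, viewer
import cv2,numpy as np
s=r.sense(); print({k:np.round(v,3).tolist() for k,v in s.items()})
for n in ("side","top"):
    im=viewer.get_image(n); cv2.imwrite(f"pics/{n}0.png",im)
    c=viewer.get_calibration(n); print(n,c)
E
```

```text
pics
{'clock': 0.0, 'joint_positions': [1.075, 0.6, -0.003, 1.6, 0.002, 0.943, -0.08], 'qvel': [0.0, 0.001, 0.002, 0.001, -0.001, 0.001, -0.0], 'joint_torque': [0.0, -77.646, 1.565, -25.801, 0.012, 0.009, 0.0], 'eef_pos': [0.295, -0.662, 0.23], 'eef_rot': [-3.059, 1.569, 2.073], 'contact_force': [-0.396, 0.577, -0.157], 'torque': [0.025, -0.02, 0.01], 'gripper_width': 0.085}
side {'intrinsics': array([[428.21394013,   0.        , 276.32576474],
       [  0.        , 428.21394013, 213.64986228],
       [  0.        ,   0.        ,   1.        ]]), 'xyz': array([0.13671921, 0.81140059, 0.52770549]), 'rotation': array([-1.98898178,  0.0079395 , -2.79535185])}
top {'intrinsics': array([[534.17716917,   0.        , 276.51470401],
       [  0.        , 534.17716917, 203.38524555],
       [  0.        ,   0.        ,   1.        ]]), 'xyz': array([-0.13678604,  0.03580897,  1.55289019]), 'rotation': array([-2.75721881e+00,  2.19142205e-03, -1.74786432e+00])}
```

View pics/top0.png

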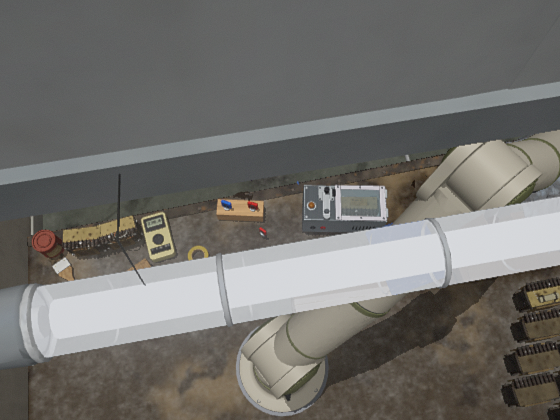

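View pics/side0.png

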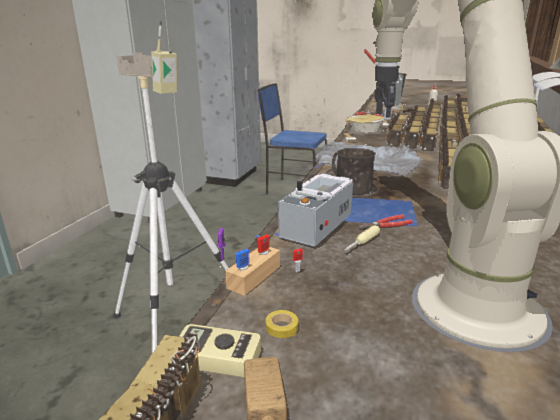

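```bash
cat > h.py <<'E'
import numpy as np,cv2
from scipy.spatial.transform import Rotation as R
from workcell import r,viewer
def cal(n):
    c=viewer.get_calibration(n); K=np.array(c["intrinsics"]); rot=np.array(c["rotation"])
    Rm=rot if rot.shape==(3,3) else R.from_euler("xyz",rot).as_matrix()
    return K,Rm,np.array(c["xyz"])
def ray(c,u,v):
    K,Rm,t=c; d=Rm@np.linalg.inv(K)@np.array([u,v,1.]); return t,d/np.linalg.norm(d)
def plane(c,u,v,z):
    t,d=ray(c,u,v); return t+d*(z-t[2])/d[2]
def proj(c,p):
    K,Rm,t=c; q=K@(Rm.T@(np.array(p)-t)); return q[:2]/q[2]
def tri(rays):
    A=np.zeros((3,3));b=np.zeros(3)
    for t,d in rays:
        P=np.eye(3)-np.outer(d,d);A+=P;b+=P@t
    return np.linalg.solve(A,b)
def blobs(im,lo,hi,amin=15):
    hsv=cv2.cvtColor(im,cv2.COLOR_BGR2HSV); m=cv2.inRange(hsv,np.array(lo),np.array(hi))
    n,l,s,c=cv2.connectedComponentsWithStats(m)
    return [(np.round(c[i],1).tolist(),s[i].tolist()) for i in range(1,n) if s[i][4]>=amin],m
E
python3 - <<'E'
from h import *
T=cv2.imread("pics/top0.png");S=cv2.imread("pics/side0.png")
a=cv2.resize(T[170:250,200:400],None,fx=4,fy=4,interpolation=cv2.INTER_CUBIC)
b=cv2.resize(S[165:295,215:365],(323,280),interpolation=cv2.INTER_CUBIC)
m=np.zeros((600,800,3),np.uint8);m[:320]=a;m[320:,:323]=b
c=cv2.resize(S[175:215,280:360],None,fx=5.8,fy=5.8,interpolation=cv2.INTER_CUBIC)
m[320:320+c.shape[0],330:330+c.shape[1]]=c[:280,:470]
cv2.imwrite("pics/m1.png",m)
ct,cs=cal("top"),cal("side")
for nm,lo,hi in(("red",(0,150,90),(6,255,255)),("red2",(172,150,90),(180,255,255)),("blue",(105,150,80),(125,255,255)),("purple",(128,80,50),(160,255,255)),("wood",(8,90,110),(18,200,255))):
    for n,im in(("T",T),("S",S)): print(nm,n,[x for x in blobs(im,lo,hi,12)[0]][:12])
print(plane(ct,253,205,.07),plane(ct,227,204,.07),plane(ct,345,208,.11),plane(ct,326,190,.149))
E
```

```text
red T [([252.5, 203.6], [248, 201, 10, 6, 33]), ([262.3, 229.8], [259, 228, 7, 5, 16])]
red S [([369.9, 56.2], [365, 51, 10, 11, 20]), ([388.5, 219.2], [378, 216, 22, 7, 49]), ([406.5, 222.1], [402, 220, 10, 5, 25]), ([390.2, 224.6], [380, 223, 22, 4, 52]), ([262.5, 243.3], [257, 235, 12, 18, 154]), ([297.1, 254.4], [293, 249, 10, 12, 92])]
red2 T []
red2 S []
blue T [([226.0, 203.1], [221, 200, 10, 8, 33])]
blue S [([241.3, 257.5], [236, 249, 13, 19, 142])]
purple T []
purple S [([220.7, 241.6], [217, 228, 9, 32, 138])]
wood T [([430.0, 169.8], [428, 167, 6, 7, 17]), ([395.0, 178.6], [391, 174, 11, 13, 45]), ([240.2, 208.3], [216, 199, 48, 19, 569]), ([311.0, 204.3], [309, 202, 5, 6, 24]), ([142.2, 264.3], [135, 259, 15, 11, 60]), ([66.6, 273.5], [59, 266, 15, 14, 131])]
wood S [([556.1, 45.7], [550, 25, 10, 39, 164]), ([533.0, 57.4], [530, 56, 8, 3, 13]), ([546.9, 65.4], [544, 64, 6, 4, 16]), ([304.4, 200.0], [301, 198, 8, 5, 29]), ([252.6, 271.2], [223, 240, 57, 55, 1435]), ([216.9, 301.3], [214, 300, 7, 4, 21]), ([274.8, 319.0], [272, 316, 7, 6, 18]), ([181.1, 350.4], [179, 349, 5, 4, 13]), ([196.2, 354.2], [194, 349, 5, 12, 23]), ([176.7, 355.8], [175, 354, 4, 5, 12]), ([264.2, 389.5], [244, 357, 43, 63, 2312]), ([150.5, 390.6], [145, 388, 11, 7, 24])]
[0.46155039 0.003497   0.07      ] [0.47851451 0.07959901 0.07      ] [ 0.38887216 -0.25699403  0.11      ] [ 0.43835733 -0.20793012  0.149     ]
```

View pics/m1.png

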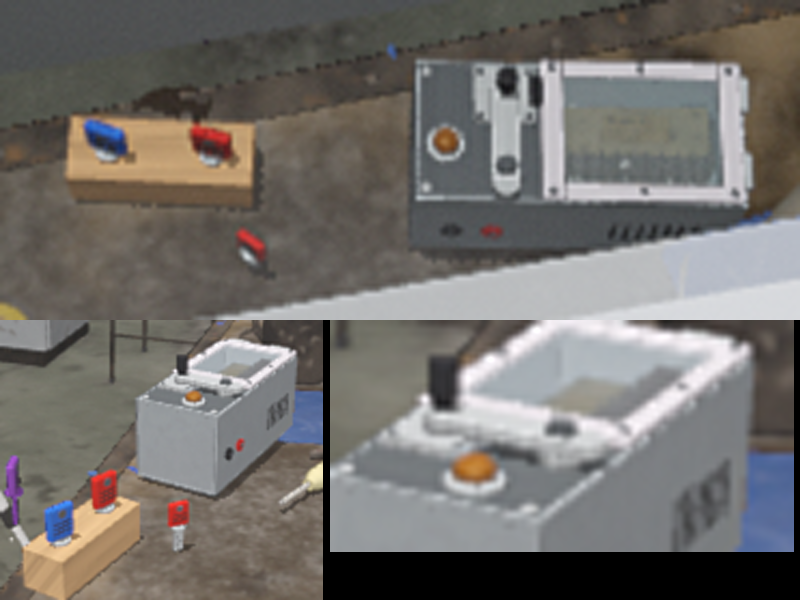

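```bash
cat >> h.py <<'E'
def pose():
    s=r.sense(); return np.array(s["eef_pos"]),R.from_euler("xyz",s["eef_rot"]),s
def togo(p,zdir=None):
    "prints shift (cm) in tool axes if down-pointing & rx turn(deg) to bring tool z to heading zdir (deg, mod 180)"
    e,q,s=pose(); M=q.as_matrix(); print("t",round(s["clock"],2),"tcp",np.round(e,4),"zhead",np.round(np.degrees(np.arctan2(M[1,2],M[0,2])),1),"down",np.round(M[:,0],4),"F",np.round(s["contact_force"],1),"w",round(s["gripper_width"],4),"q7",round(s["joint_positions"][6],2))
    print(" shift cm tool",np.round(M.T@(np.array(p)-e)*100,2))
    if zdir is not None:
        h=np.degrees(np.arctan2(M[1,2],M[0,2])); d=h-zdir   # +rx = clockwise
        print(" rx deg options",np.round([(d+180)%360-180, d%360-180],1))
E
python3 - <<'E'
from h import *
ct=cal("top")
g=lambda x,y,z:plane(ct,200+x/4-.375,170+y/4-.375,z)
P={k:g(*v) for k,v in dict(fl=(417,60,.11),nl=(413,200,.11),fr=(743,64,.116),nr=(742,207,.116),knob=(506,74,.149),bolt=(507,165,.13),lamp=(445,140,.125)).items()}
for k,v in P.items(): print(k,np.round(v,4))
togo([.39,-.20,.36],0)
K,Rm,t=cal("wrist"); e,q,s=pose(); M=q.as_matrix(); print("cam in tool",M.T@(t-e),"\n",M.T@Rm,K[0,0])
E
```

```text
fl [ 0.4828 -0.154   0.11  ]
nl [ 0.3752 -0.1297  0.11  ]
fr [ 0.4347 -0.3884  0.116 ]
nr [ 0.3262 -0.3595  0.116 ]
knob [ 0.444  -0.2095  0.149 ]
bolt [ 0.3824 -0.1986  0.13  ]
lamp [ 0.411  -0.1596  0.125 ]
t 0.1 tcp [ 0.2946 -0.662   0.2305] zhead -66.0 down [-7.0e-04  1.2e-03 -1.0e+00] F [ 0.   0.3 -0.2] w 0.0852 q7 -0.08
 shift cm tool [-12.9   27.5  -38.34]
 rx deg options [-66. 114.]
cam in tool [-0.14289866  0.07099641 -0.00019415] 
 [[ 2.86620838e-04 -2.78154469e-01  9.60536313e-01]
 [-2.05735900e-04 -9.60536349e-01 -2.78154418e-01]
 [ 9.99999938e-01 -1.17891950e-04 -3.32536093e-04]] 357.98761574201177
```

```bash
python3 -m jog '[{"linear":[-3,3,-4],"delta_rot":[0,0,0],"gripper":0.5},{"linear":[-3,3,-4],"delta_rot":[0,0,0],"gripper":0.5},{"linear":[-1,3.5,-4.5],"delta_rot":[0,0,0],"gripper":0.5},{"linear":[0,3.5,-4.5],"delta_rot":[0,0,0],"gripper":0.5},{"linear":[0,3.5,-4.5],"delta_rot":[0,0,0],"gripper":0.5}]'
python3 -m jog '[{"linear":[0,3.5,-4.5],"delta_rot":[0,0,0],"gripper":0.5},{"linear":[0,3.5,-4.5],"delta_rot":[0,0,0],"gripper":0.5},{"linear":[0,3.5,-4.5],"delta_rot":[0,0,0],"gripper":0.5},{"linear":[0,1,-2],"delta_rot":[0,0,0],"gripper":0.5},{"linear":[0,0,0],"delta_rot":[-10.6,0,0],"gripper":0.5}]'
python3 -c "
from h import *
togo([.40,-.21,.30],78)"
```

```text
clock: 0.72
eef_pos: [0.3583, -0.3969, 0.3013]
eef_rot: [0.557, 1.571, -0.595]
contact_force: [1.9, 0.0, -0.2]
gripper_width: 0.0432
clock: 1.35
eef_pos: [0.4003, -0.2082, 0.3012]
eef_rot: [-2.953, 1.57, 2.371]
contact_force: [-0.5, -0.8, 0.7]
gripper_width: 0.0429
t 1.35 tcp [ 0.4003 -0.2082  0.3012] zhead -55.0 down [-3.e-04  3.e-04 -1.e+00] F [-0.5 -0.8  0.7] w 0.0429 q7 -0.66
 shift cm tool [ 0.12 -0.13  0.13]
 rx deg options [-133.   47.]
```

```bash
for i in 1 2; do :; done; A=0
python3 -m jog '[{"linear":[0,0,0],"delta_rot":[-10.6,0,0],"gripper":0.5},{"linear":[0,0,0],"delta_rot":[-10.6,0,0],"gripper":0.5},{"linear":[0,0,0],"delta_rot":[-10.6,0,0],"gripper":0.5},{"linear":[0,0,0],"delta_rot":[-10.6,0,0],"gripper":0.5},{"linear":[0,0,0],"delta_rot":[-10.6,0,0],"gripper":0.5}]' >/dev/null
python3 -m jog '[{"linear":[0,0,0],"delta_rot":[-10.6,0,0],"gripper":0.5},{"linear":[0,0,0],"delta_rot":[-10.6,0,0],"gripper":0.5},{"linear":[0,0,0],"delta_rot":[-10.6,0,0],"gripper":0.5},{"linear":[0,0,0],"delta_rot":[-10.6,0,0],"gripper":0.5},{"linear":[0,0,0],"delta_rot":[-10.6,0,0],"gripper":0.5}]' >/dev/null
python3 -m jog '[{"linear":[0,0,0],"delta_rot":[-10.6,0,0],"gripper":0.5},{"linear":[0,0,0],"delta_rot":[-10.6,0,0],"gripper":0.5},{"linear":[0,0,0],"delta_rot":[-6,0,0],"gripper":0.5},{"linear":[0,0,0],"delta_rot":[0,0,0],"gripper":0.5}]'
python3 - <<'E'
from h import *
togo([.40,-.21,.30],78)
print(cal("wrist"))
im=viewer.get_image("wrist"); cv2.imwrite("pics/w1.png",im)
E
```

```text
clock: 3.1
eef_pos: [0.3999, -0.2105, 0.3011]
eef_rot: [1.242, 1.57, 2.599]
contact_force: [-0.0, 0.7, -0.0]
gripper_width: 0.0428
t 3.1 tcp [ 0.3999 -0.2105  0.3011] zhead 77.7 down [-4.e-04  3.e-04 -1.e+00] F [-0.   0.7 -0. ] w 0.0428 q7 1.53
 shift cm tool [0.11 0.   0.05]
 rx deg options [ -0.3 179.7]
(array([[357.98761574,   0.        , 279.47548445],
       [  0.        , 357.98761574, 215.98727975],
       [  0.        ,   0.        ,   1.        ]]), array([[ 2.12661633e-01,  9.39037105e-01,  2.70156150e-01],
       [ 9.77125903e-01, -2.04376274e-01, -5.87818752e-02],
       [ 1.51454804e-05,  2.76477222e-01, -9.61020471e-01]]), array([ 0.33150591, -0.19519694,  0.44403596]))
```

View pics/w1.png

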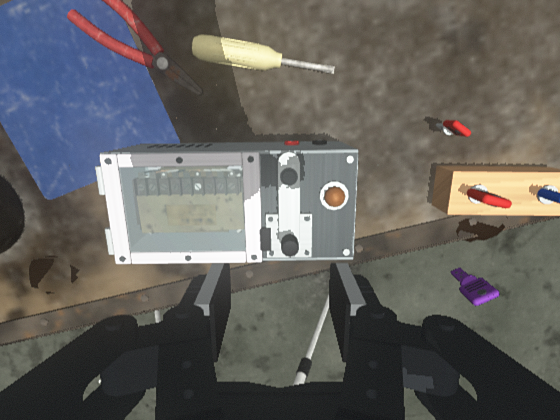

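Run:
```python
from h import *
c=cal("wrist");im=cv2.imread("pics/w1.png")
def hd(a,b): d=b-a; return np.degrees(np.arctan2(d[1],d[0]))
nl=plane(c,356.5,150,.11);fl=plane(c,354,260,.11);nr=plane(c,103,153,.116);fr=plane(c,117,263,.116)
print("hd x",hd(nl,fl),hd(nr,fr)," y",hd(nr,nl),hd(fr,fl)," len",np.linalg.norm(fl-nl),np.linalg.norm((fl-fr)[:2])," ctr",(nl+fl+nr+fr)/4)
# dark knob & bolt blobs
g=cv2.cvtColor(im,cv2.COLOR_BGR2GRAY); 
# plate
pl=[plane(c,u,v,.115) for u,v in((267,214),(312,214),(312,257),(267,257))]; print("plate ctr",np.mean(pl,0),np.linalg.norm(pl[0]-pl[1]))
print("bolt",plane(c,289,176,.13),"knobtop",plane(c,290,245,.149))
cv2.imwrite("pics/w1c.png",cv2.resize(im[130:280,240:370],None,fx=4,fy=4,interpolation=cv2.INTER_CUBIC))
```

```text
hd x -10.278306721860085 -12.817585336823507  y 78.15205118133518 77.7905404896189  len 0.10949514986773633 0.2360489306755549  ctr [ 0.4083482  -0.25676634  0.113     ]
plate ctr [ 0.4457967  -0.21017155  0.115     ] 0.04297457873159039
bolt [ 0.38569607 -0.19834257  0.13      ] knobtop [ 0.44237655 -0.20993406  0.149     ]
```

View pics/w1c.png

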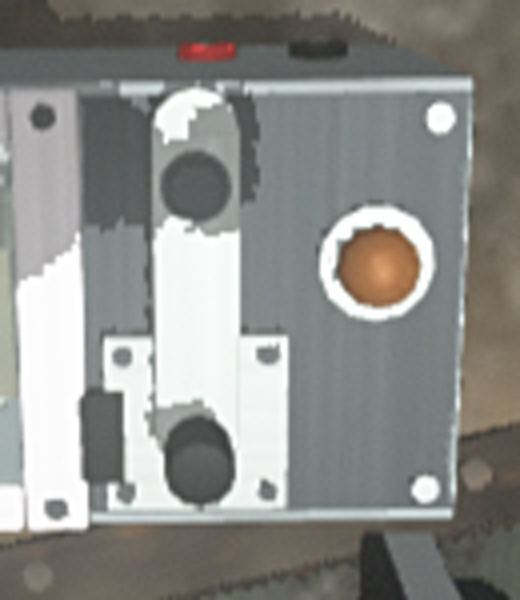

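Run:
```python
from h import *
c=cal("wrist")
k=plane(c,289.6,247.1,.149);b=plane(c,288.6,176.4,.13);print(k,b,plane(c,288.6,235.5,.115),np.linalg.norm((k-b)[:2]),np.degrees(np.arctan2(*(k-b)[1::-1])))
togo([k[0],k[1],.128],77.9)
```

```text
[ 0.44422715 -0.21068374  0.149     ] [ 0.38596934 -0.19876212  0.13      ] [ 0.44522979 -0.21094561  0.115     ] 0.059465091283913626 -11.565090894876704
t 3.15 tcp [ 0.3999 -0.2105  0.3011] zhead 77.6 down [-4.e-04  2.e-04 -1.e+00] F [ 0.  -0.3 -0.3] w 0.0429 q7 1.53
 shift cm tool [17.31 -4.34  0.93]
 rx deg options [ -0.3 179.7]
```

```bash
python3 -m jog '[{"linear":[3,-2.2,0.45],"delta_rot":[0,0,0],"gripper":0.5},{"linear":[3,-2.1,0.45],"delta_rot":[0,0,0],"gripper":0.5},{"linear":[4,0,0],"delta_rot":[0,0,0],"gripper":0.5},{"linear":[3,0,0],"delta_rot":[0,0,0],"gripper":0.5},{"linear":[2,0,0],"delta_rot":[0,0,0],"gripper":0.5}]' 20
python3 -m jog '[{"linear":[1.3,0,0],"delta_rot":[0,0,0],"gripper":0.5},{"linear":[0.9,0,0],"delta_rot":[0,0,0],"gripper":0.4},{"linear":[0,0,0],"delta_rot":[0,0,0],"gripper":0.1},{"linear":[0,0,0],"delta_rot":[0,0,0],"gripper":0.1},{"linear":[0,0,0],"delta_rot":[0,0,0],"gripper":0.1}]' 20
python3 -c "
from h import *
togo([.4442,-.2107,.128],77.9)"
```

```text
clock: 3.78
eef_pos: [0.4436, -0.2105, 0.1497]
eef_rot: [1.417, 1.569, 2.772]
contact_force: [-0.2, -0.4, 0.5]
gripper_width: 0.0428
clock: 4.4
eef_pos: [0.444, -0.2107, 0.1295]
eef_rot: [-1.338, 1.571, 0.02]
contact_force: [0.8, 0.5, -5.4]
gripper_width: 0.0148
t 4.4 tcp [ 0.444  -0.2107  0.1295] zhead 77.8 down [ 2.e-04  0.e+00 -1.e+00] F [ 0.8  0.5 -5.4] w 0.0148 q7 1.24
 shift cm tool [ 0.15 -0.01  0.01]
 rx deg options [-1.000e-01  1.799e+02]
```

```bash
python3 -m jog '[{"linear":[0,0.09,-1.04],"delta_rot":[10,0,0],"gripper":0.1},{"linear":[0,0.09,-1.04],"delta_rot":[10,0,0],"gripper":0.1},{"linear":[0,0.09,-1.04],"delta_rot":[10,0,0],"gripper":0.1},{"linear":[0,0.09,-1.04],"delta_rot":[10,0,0],"gripper":0.1}]'
python3 -c "
from h import *
togo([.4442,-.2107,.128],77.9)"
python3 -m jog '[{"linear":[0,0.09,-1.04],"delta_rot":[10,0,0],"gripper":0.1},{"linear":[0,0.09,-1.04],"delta_rot":[10,0,0],"gripper":0.1},{"linear":[0,0.09,-1.04],"delta_rot":[10,0,0],"gripper":0.1},{"linear":[0,0.09,-1.04],"delta_rot":[10,0,0],"gripper":0.1},{"linear":[0,0.09,-1.04],"delta_rot":[10,0,0],"gripper":0.1}]'
python3 -m jog '[{"linear":[0,0,0],"delta_rot":[0,0,0],"gripper":0.1},{"linear":[0,0,0],"delta_rot":[0,0,0],"gripper":0.1}]'
python3 -c "
from h import *
e,q,s=pose();togo([.4442,-.2107,.128],-12.1)
print('heading',np.degrees(np.arctan2(e[1]+.1988,e[0]-.386)),np.hypot(e[1]+.1988,e[0]-.386))"
```

```text
clock: 4.9
eef_pos: [0.4227, -0.2455, 0.1295]
eef_rot: [-0.596, 1.57, 0.058]
contact_force: [1.5, 4.0, -7.7]
gripper_width: 0.0153
t 4.9 tcp [ 0.4227 -0.2455  0.1295] zhead 37.5 down [ 1.3e-03  1.0e-04 -1.0e+00] F [ 1.5  4.  -7.7] w 0.0153 q7 0.81
 shift cm tool [0.15 1.46 3.83]
 rx deg options [-40.4 139.6]
clock: 5.52
eef_pos: [0.3738, -0.2567, 0.1295]
eef_rot: [0.069, 1.569, -0.15]
contact_force: [3.7, 3.6, -10.4]
gripper_width: 0.0147
clock: 5.78
eef_pos: [0.3737, -0.2567, 0.1294]
eef_rot: [0.001, 1.57, -0.208]
contact_force: [2.0, 1.2, -6.7]
gripper_width: 0.0149
t 5.78 tcp [ 0.3737 -0.2567  0.1294] zhead -12.0 down [ 8.e-04 -2.e-04 -1.e+00] F [ 2.   1.2 -6.7] w 0.0149 q7 0.28
 shift cm tool [0.15 5.96 5.94]
 rx deg options [ 1.000e-01 -1.799e+02]
heading -101.99548033417871 0.059176771025168516
```

```bash
python3 -m jog '[{"linear":[0,0,0],"delta_rot":[0,0,0],"gripper":0.4},{"linear":[0,0,0],"delta_rot":[0,0,0],"gripper":0.4},{"linear":[-4,0,0],"delta_rot":[0,0,0],"gripper":0.4},{"linear":[-4,2,3],"delta_rot":[0,0,0],"gripper":0.4},{"linear":[-3,3,3],"delta_rot":[0,0,0],"gripper":0.4}]'
python3 -m jog '[{"linear":[0,3,0],"delta_rot":[0,0,0],"gripper":0.4},{"linear":[0,0,0],"delta_rot":[0,0,0],"gripper":0.4}]'
python3 - <<'E'
from h import *
togo([.4497,-.191,.24],-12.1)
c=cal("wrist"); im=viewer.get_image("wrist"); cv2.imwrite("pics/w2.png",im); np.savez("w2.npz",K=c[0],R=c[1],t=c[2])
print(proj(c,[.4447,-.211,.115]),c[2])
E
```

```text
clock: 6.4
eef_pos: [0.4427, -0.2212, 0.2414]
eef_rot: [-0.511, 1.569, -0.726]
contact_force: [1.1, -0.3, -0.7]
gripper_width: 0.0341
clock: 6.65
eef_pos: [0.4491, -0.1893, 0.2397]
eef_rot: [0.664, 1.57, 0.455]
contact_force: [0.1, -0.5, -1.1]
gripper_width: 0.0341
t 6.65 tcp [ 0.4491 -0.1893  0.2397] zhead -12.0 down [ 6.e-04  3.e-04 -1.e+00] F [ 0.1 -0.5 -1.1] w 0.0341 q7 0.08
 shift cm tool [-0.03 -0.15  0.1 ]
 rx deg options [ 1.000e-01 -1.799e+02]
[279.50940021 235.11190811] [ 0.46399674 -0.12002674  0.38264657]
```

View pics/w2.png

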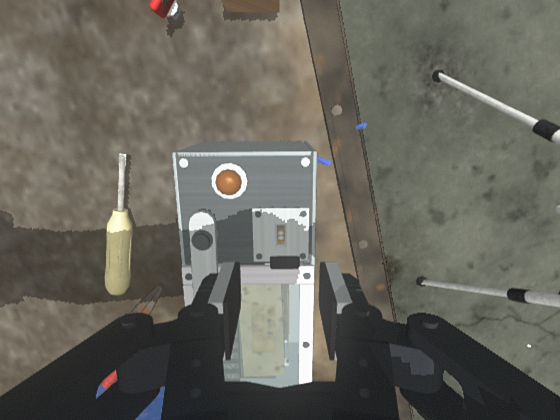

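Run:
```python
from h import *
im=cv2.imread("pics/w2.png"); z=np.load("w2.npz"); c=(z["K"],z["R"],z["t"])
g=cv2.cvtColor(im,cv2.COLOR_BGR2GRAY)[220:250,265:296]
print(g[::1, ::1][3:28,8:24])
m=(g<np.median(g)*.75).astype(np.uint8)
n,l,s,ce=cv2.connectedComponentsWithStats(m)
for i in range(1,n):
    if s[i][4]>15: u,v=ce[i]+[265,220]; print(s[i],u,v,plane(c,u,v,.115))
pl=[plane(c,u,v,.115) for u,v in((253,208),(310,207),(309,258),(255,259))];print(np.mean(pl,0))
sc=[plane(c,u,v,.115) for u,v in((258,214),(304,213),(305,254),(259,255))];print(np.mean(sc,0))
cv2.imwrite("pics/w2c.png",cv2.resize(im[145:275,170:330],None,fx=4.5,fy=4.5,interpolation=cv2.INTER_CUBIC))
```

```text
[[159 157 152 156 157 157 156 154 156 155 153 150 154 159 160 162]
 [160 156 145 144 140 142 141 143 142 141 140 139 141 149 162 163]
 [159 157 142 139 117 118 120 117 116 117 115 124 140 150 163 163]
 [160 157 142 136  99 100 102 102 103 101 104 119 138 151 163 161]
 [160 160 142 139 102 102 105 103 101 103 100 119 138 152 161 164]
 [160 158 142 140 104 107 106 108 108 111 113 119 141 151 162 163]
 [161 159 141 140 104 110 112 115 114 113 115 121 139 151 164 164]
 [158 159 144 141 106 112 117 127 125 114 115 118 137 150 163 164]
 [158 158 144 142 107 128 136 148 143 133 116 115 138 151 160 165]
 [160 159 146 137 107 141 155 160 161 151 129 114 138 149 161 165]
 [159 157 149 140 115 148 159 171 164 157 132 114 138 150 163 164]
 [159 156 150 141 115 130 140 151 150 133 122 114 138 151 163 164]
 [160 158 150 141 108 114 126 134 133 120 111 116 140 150 161 164]
 [158 159 149 138 108 127 145 151 151 143 121 118 140 151 163 164]
 [159 158 148 137 111 144 157 165 164 156 143 117 141 150 161 162]
 [159 157 150 140 118 142 156 172 168 155 136 120 140 153 164 163]
 [158 158 152 139 119 126 134 146 146 132 121 120 141 151 163 163]
 [160 157 149 142 120 115 114 117 116 113 114 123 144 151 162 163]
 [158 158 152 142 121 113 113 119 121 119 118 133 143 152 162 162]
 [161 159 153 146 124 122 122 121 126 126 126 138 145 150 160 164]
 [159 162 151 142 131 124 124 124 128 126 128 135 144 149 164 163]
 [159 158 153 143 133 137 139 138 141 141 141 144 147 150 162 163]
 [158 157 153 148 150 154 153 153 153 152 151 146 144 150 162 160]
 [158 157 154 152 155 156 158 155 152 152 150 150 146 156 161 162]
 [160 159 155 158 160 158 157 159 157 157 157 157 152 159 164 161]]
[12  5  8 14 58] 280.2068965517241 229.56896551724137 [ 0.44619313 -0.20660378  0.115     ]
[ 0.44669867 -0.21007599  0.115     ]
[ 0.44637016 -0.21069873  0.115     ]
```

View pics/w2c.png

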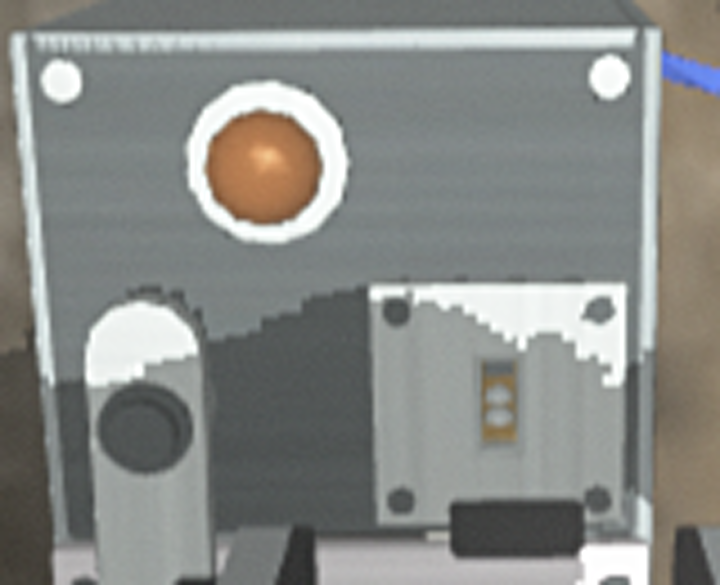

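```bash
python3 -m jog '[{"linear":[0,4.5,-0.7],"delta_rot":[0,0,0],"gripper":0.4},{"linear":[1,4.5,-0.7],"delta_rot":[0,0,0],"gripper":0.4},{"linear":[2,4.5,-0.7],"delta_rot":[0,0,0],"gripper":0.4},{"linear":[2,4.5,-0.7],"delta_rot":[0,0,0],"gripper":0.4},{"linear":[0,0,0],"delta_rot":[0,0,0],"gripper":0.4}]'
python3 - <<'E'
from h import *
z=np.load("w2.npz"); print("keyhole",plane((z["K"],z["R"],z["t"]),280.6,234.5,.115))
togo([.4616,.0035,.19],-12.1)
c=cal("wrist"); im=viewer.get_image("wrist"); cv2.imwrite("pics/w3.png",im); np.savez("w3.npz",K=c[0],R=c[1],t=c[2])
for lo,hi in(((0,120,60),(8,255,255)),((170,120,60),(180,255,255))):
  for b in blobs(im,lo,hi,60)[0]: print(b)
E
```

```text
clock: 7.32
eef_pos: [0.4584, -0.0074, 0.1879]
eef_rot: [-3.006, 1.568, 3.068]
contact_force: [-0.3, -0.2, 0.6]
gripper_width: 0.0339
keyhole [ 0.44564879 -0.2106788   0.115     ]
t 7.33 tcp [ 0.4584 -0.0074  0.1879] zhead -11.9 down [-2.9e-03  2.0e-04 -1.0e+00] F [-0.3 -0.2  0.6] w 0.0339 q7 -0.34
 shift cm tool [-0.21  1.13  0.08]
 rx deg options [   0.2 -179.8]
([285.0, 193.3], [275, 169, 21, 49, 664])
([196.9, 224.5], [185, 209, 25, 32, 311])
```

View pics/w3.png

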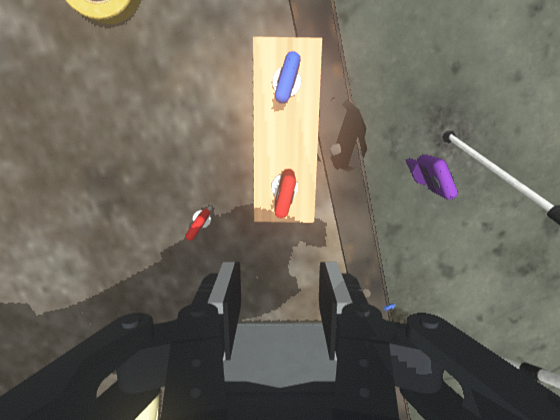

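Run:
```python
from h import *
im=cv2.imread("pics/w3.png"); z=np.load("w3.npz"); c=(z["K"],z["R"],z["t"])
hsv=cv2.cvtColor(im,cv2.COLOR_BGR2HSV)
def head(m,rng):
    m=m.copy(); k=np.zeros_like(m); k[rng[1]:rng[3],rng[0]:rng[2]]=1; m=m*k
    ys,xs=np.nonzero(m); P=np.array([plane(c,x,y,.087)[:2] for x,y in zip(xs,ys)])*1000
    rc=cv2.minAreaRect(P.astype(np.float32)); ctr,sz,a=rc
    if sz[0]<sz[1]: a+=90
    print("rect",np.round(rc[0],1),np.round(rc[1],1),"long-axis head",a%180, "mean",P.mean(0))
mr=((cv2.inRange(hsv,(0,120,60),(8,255,255))|cv2.inRange(hsv,(170,120,60),(180,255,255)))>0).astype(np.uint8)
head(mr,(265,160,305,225))
B=[plane(c,u,v,.045) for u,v in((253,37),(322,38),(315,222),(254,221))]
print(np.round(B,4),np.mean(B,0))
mid=np.mean(B,0); d=(B[0]+B[1]-B[2]-B[3]);d/=np.linalg.norm(d); print("bores",mid+.04*d,mid-.04*d,"block y head",np.degrees(np.arctan2(d[1],d[0])))
# collar pixels: bright white around red key
mw=(cv2.inRange(hsv,(0,0,200),(180,60,255))>0)
ys,xs=np.nonzero(mw[165:225,265:305]);
if len(xs): print("white px",xs.min()+265,xs.max()+265,ys.min()+165,ys.max()+165,xs.mean()+265,ys.mean()+165)
cv2.imwrite("pics/w3c.png",cv2.resize(im[150:240,180:330],None,fx=5,fy=5,interpolation=cv2.INTER_CUBIC))
```

```text
rect [465.4   8.1] [35.1 10.5] long-axis head 65.0897445678711 mean [465.54198951   8.24860399]
[[ 0.465   0.1175  0.045 ]
 [ 0.5139  0.1064  0.045 ]
 [ 0.4837 -0.0301  0.045 ]
 [ 0.434  -0.0187  0.045 ]] [0.47414266 0.04378759 0.045     ]
bores [0.48288925 0.08281959 0.045     ] [0.46539608 0.00475559 0.045     ] block y head 77.36938888072496
white px 270 297 165 210 277.21004566210047 181.8904109589041
```

View pics/w3c.png

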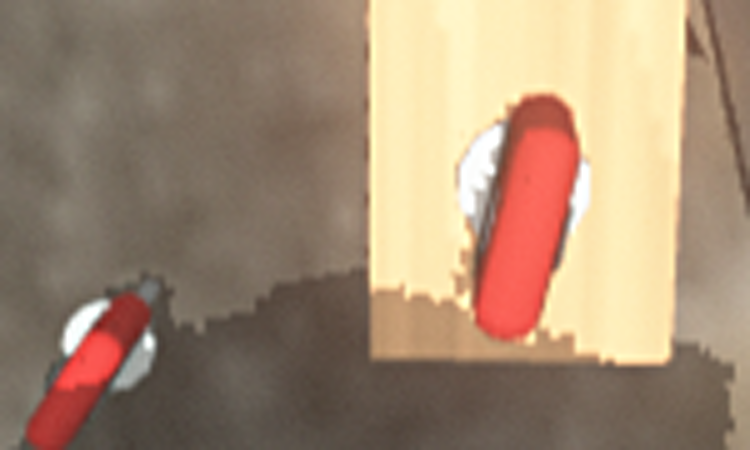

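Run:
```python
from h import *
z=np.load("w3.npz"); c=(z["K"],z["R"],z["t"])
a=plane(c,180+551/5-.4,150+126/5-.4,.087);b=plane(c,180+506/5-.4,150+338/5-.4,.087)
print((a+b)/2,np.linalg.norm(a-b),np.degrees(np.arctan2(*(a-b)[1::-1])))
m=(a+b)/2; togo([m[0],m[1],.054],-24)
```

```text
[0.46529324 0.00614018 0.087     ] 0.03093828487895035 66.58429299007356
t 7.38 tcp [ 0.4587 -0.0093  0.1885] zhead -12.1 down [-2.1e-03 -5.0e-04 -1.0e+00] F [-0.9 -0.7  0.2] w 0.0344 q7 -0.34
 shift cm tool [13.45  1.66  0.35]
 rx deg options [  11.9 -168.1]
```

```bash
python3 -m jog '[{"linear":[1,1.6,0.37],"delta_rot":[0,0,0],"gripper":0.4},{"linear":[1,0,0],"delta_rot":[6,0,0],"gripper":0.4},{"linear":[1,0,0],"delta_rot":[5.6,0,0],"gripper":0.4},{"linear":[0,0,0],"delta_rot":[0,0,0],"gripper":0.4}]'
python3 -c "
from h import *
togo([.4654,.0056,.054],-23.5)"
```

```text
clock: 7.88
eef_pos: [0.4663, 0.0049, 0.1586]
eef_rot: [-2.161, 1.57, -2.577]
contact_force: [-0.2, 0.9, 0.3]
gripper_width: 0.0343
t 7.88 tcp [0.4663 0.0049 0.1586] zhead -23.9 down [-9.e-04 -6.e-04 -1.e+00] F [-0.2  0.9  0.3] w 0.0343 q7 -0.52
 shift cm tool [10.46  0.04 -0.1 ]
 rx deg options [ -0.4 179.6]
```

```bash
python3 -m jog '[{"linear":[3.5,0,-0.1],"delta_rot":[0,0,0],"gripper":0.4},{"linear":[3,0,0],"delta_rot":[0,0,0],"gripper":0.4},{"linear":[2,0,0],"delta_rot":[0,0,0],"gripper":0.4},{"linear":[1.3,0,0],"delta_rot":[0,0,0],"gripper":0.4},{"linear":[0.6,0,0],"delta_rot":[0,0,0],"gripper":0.4}]'
python3 -m jog '[{"linear":[0,0,0],"delta_rot":[0,0,0],"gripper":0.0},{"linear":[0,0,0],"delta_rot":[0,0,0],"gripper":0.0},{"linear":[0,0,0],"delta_rot":[0,0,0],"gripper":0.0},{"linear":[0,0,0],"delta_rot":[0,0,0],"gripper":0.0}]' 60
python3 -c "
from h import *
togo([.4654,.0056,.054],-23.5)"
```

```text
clock: 8.5
eef_pos: [0.4654, 0.0057, 0.0549]
eef_rot: [-2.738, 1.571, 3.13]
contact_force: [-0.5, 0.2, -0.6]
gripper_width: 0.0344
clock: 9.0
eef_pos: [0.4655, 0.006, 0.0557]
eef_rot: [0.505, 1.57, 0.09]
contact_force: [-0.9, 0.1, 4.0]
gripper_width: 0.0093
t 9.0 tcp [0.4655 0.006  0.0557] zhead -23.8 down [ 9.e-04  1.e-04 -1.e+00] F [-0.9  0.1  4. ] w 0.0093 q7 -0.52
 shift cm tool [ 0.17 -0.04  0.  ]
 rx deg options [ -0.3 179.7]
```

```bash
python3 -m jog '[{"linear":[-2,0,0],"delta_rot":[0,0,0],"gripper":0.0},{"linear":[-3,0,0],"delta_rot":[0,0,0],"gripper":0.0},{"linear":[-4,0,0],"delta_rot":[0,0,0],"gripper":0.0},{"linear":[-4,0,0],"delta_rot":[0,0,0],"gripper":0.0},{"linear":[-2.5,0,0],"delta_rot":[0,0,0],"gripper":0.0}]' 80
python3 -c "
from h import *
togo([.4455,-.2107,.205],-12.1)"
```

```text
clock: 9.62
eef_pos: [0.4654, 0.0059, 0.2123]
eef_rot: [0.559, 1.569, 0.143]
contact_force: [0.3, -0.5, -0.9]
gripper_width: 0.0088
t 9.62 tcp [0.4654 0.0059 0.2123] zhead -23.8 down [ 1.9e-03  3.0e-04 -1.0e+00] F [ 0.3 -0.5 -0.9] w 0.0088 q7 -0.53
 shift cm tool [  0.72 -20.62   6.92]
 rx deg options [-11.7 168.3]
```

```bash
python3 -m jog '[{"linear":[0,-5.1,1.7],"delta_rot":[0,0,0],"gripper":0.0},{"linear":[0,-5.2,1.7],"delta_rot":[0,0,0],"gripper":0.0},{"linear":[0,-5.2,1.7],"delta_rot":[0,0,0],"gripper":0.0},{"linear":[0,-5.1,1.8],"delta_rot":[0,0,0],"gripper":0.0},{"linear":[0,0,0],"delta_rot":[-6,0,0],"gripper":0.0}]'
python3 -m jog '[{"linear":[0,0,0],"delta_rot":[-5.7,0,0],"gripper":0.0},{"linear":[0,0,0],"delta_rot":[0,0,0],"gripper":0.0}]'
python3 - <<'E'
from h import *
togo([.4455,-.2107,.205],-12.1)
c=cal("wrist"); im=viewer.get_image("wrist"); S=viewer.get_image("side")
cv2.imwrite("pics/w4.png",np.hstack([im[130:340,200:380].repeat(2,0).repeat(2,1),cv2.resize(S[140:245,270:360],(360,420),interpolation=cv2.INTER_CUBIC)]))
E
```

```text
clock: 10.25
eef_pos: [0.4442, -0.2146, 0.2104]
eef_rot: [-1.223, 1.569, -1.538]
contact_force: [0.5, 0.7, -0.4]
gripper_width: 0.0089
clock: 10.5
eef_pos: [0.4449, -0.2105, 0.2103]
eef_rot: [2.391, 1.571, 2.179]
contact_force: [0.4, -0.1, 0.0]
gripper_width: 0.0085
t 10.5 tcp [ 0.4449 -0.2105  0.2103] zhead -12.2 down [-1.e-04  2.e-04 -1.e+00] F [ 0.4 -0.1  0. ] w 0.0085 q7 0.12
 shift cm tool [ 0.53 -0.01  0.06]
 rx deg options [-1.000e-01  1.799e+02]
```

View pics/w4.png

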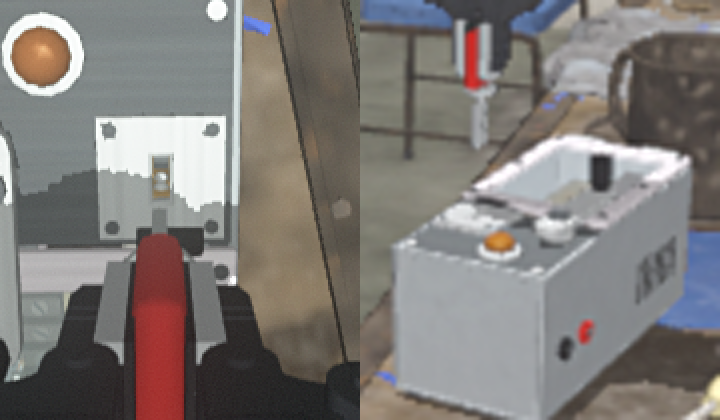

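```bash
python3 -m jog '[{"linear":[1.5,0,0.05],"delta_rot":[0,0,0],"gripper":0.0},{"linear":[1.5,0,0],"delta_rot":[0,0,0],"gripper":0.0},{"linear":[1,0,0],"delta_rot":[0,0,0],"gripper":0.0},{"linear":[0.5,0,0],"delta_rot":[0,0,0],"gripper":0.0},{"linear":[0.4,0,0],"delta_rot":[0,0,0],"gripper":0.0}]'
python3 -m jog '[{"linear":[0.3,0,0],"delta_rot":[0,0,0],"gripper":0.0},{"linear":[0.3,0,0],"delta_rot":[0,0,0],"gripper":0.0}]'
python3 -c "
from h import *
togo([.4455,-.2107,.1257],-12.1)"
```

```text
clock: 11.22
eef_pos: [0.4458, -0.2105, 0.1609]
eef_rot: [-2.957, 1.571, 3.115]
contact_force: [-0.4, 0.7, -0.5]
gripper_width: 0.0085
clock: 11.48
eef_pos: [0.4459, -0.2106, 0.1553]
eef_rot: [-0.186, 1.57, -0.397]
contact_force: [0.1, -0.5, -0.8]
gripper_width: 0.0089
t 11.47 tcp [ 0.4459 -0.2106  0.1553] zhead -12.1 down [ 5.e-04 -2.e-04 -1.e+00] F [ 0.1 -0.5 -0.8] w 0.0089 q7 0.12
 shift cm tool [ 2.96 -0.02 -0.03]
 rx deg options [ -0. 180.]
```

```bash
python3 -m jog '[{"linear":[0.4,0,0],"delta_rot":[0,0,0],"gripper":0.0},{"linear":[0.3,0,0],"delta_rot":[3,0,0],"gripper":0.0},{"linear":[0.2,0,0],"delta_rot":[-6,0,0],"gripper":0.0},{"linear":[0.2,0,0],"delta_rot":[6,0,0],"gripper":0.0},{"linear":[0.2,0,0],"delta_rot":[-3,0,0],"gripper":0.0}]'
python3 -c "
from h import *
togo([.4455,-.2107,.1257],-12.1)"
```

```text
clock: 12.1
eef_pos: [0.4462, -0.2106, 0.1427]
eef_rot: [-0.217, 1.57, -0.431]
contact_force: [0.2, 0.2, 6.3]
gripper_width: 0.0087
t 12.1 tcp [ 0.4462 -0.2106  0.1427] zhead -12.3 down [ 1.1e-03 -5.0e-04 -1.0e+00] F [0.2 0.2 6.3] w 0.0087 q7 0.12
 shift cm tool [ 1.7  -0.03 -0.07]
 rx deg options [ -0.2 179.8]
```

```bash
python3 -m jog '[{"linear":[0.2,0,0],"delta_rot":[5,0,0],"gripper":0.0},{"linear":[0.2,0,0],"delta_rot":[-10,0,0],"gripper":0.0},{"linear":[0.2,0,0],"delta_rot":[10,0,0],"gripper":0.0},{"linear":[0.2,0,0],"delta_rot":[-10,0,0],"gripper":0.0},{"linear":[0.2,0,0],"delta_rot":[5,0,0],"gripper":0.0}]' 
python3 -c "
from h import *
togo([.4455,-.2107,.1257],-12.1)"
```

```text
clock: 12.72
eef_pos: [0.4465, -0.2107, 0.1331]
eef_rot: [0.037, 1.569, -0.176]
contact_force: [-1.8, 1.8, 16.7]
gripper_width: 0.0092
t 12.72 tcp [ 0.4465 -0.2107  0.1331] zhead -12.2 down [ 2.e-03 -3.e-04 -1.e+00] F [-1.8  1.8 16.7] w 0.0092 q7 0.12
 shift cm tool [ 0.74 -0.02 -0.1 ]
 rx deg options [-1.000e-01  1.799e+02]
```

```bash
python3 -m jog '[{"linear":[0.1,0,-0.03],"delta_rot":[5,0,0],"gripper":0.0},{"linear":[0.1,0,-0.03],"delta_rot":[-10,0,0],"gripper":0.0},{"linear":[0.2,0,0],"delta_rot":[10,0,0],"gripper":0.0},{"linear":[0.2,0,0],"delta_rot":[-10,0,0],"gripper":0.0},{"linear":[0.1,0,0],"delta_rot":[5,0,0],"gripper":0.0}]' 
python3 -c "
from h import *
togo([.4455,-.2107,.1257],-12.1)"
```

```text
clock: 13.35
eef_pos: [0.446, -0.2106, 0.1257]
eef_rot: [0.012, 1.569, -0.201]
contact_force: [-0.9, 1.2, 17.7]
gripper_width: 0.0085
t 13.35 tcp [ 0.446  -0.2106  0.1257] zhead -12.2 down [ 1.9e-03 -4.0e-04 -1.0e+00] F [-0.9  1.2 17.7] w 0.0085 q7 0.12
 shift cm tool [ 0.   -0.02 -0.05]
 rx deg options [-1.000e-01  1.799e+02]
```

```bash
python3 -m jog '[{"linear":[0.1,0,0],"delta_rot":[4,0,0],"gripper":0.0},{"linear":[0,0,0],"delta_rot":[-8,0,0],"gripper":0.0},{"linear":[0,0,0],"delta_rot":[4,0,0],"gripper":0.0}]' 
python3 -c "
from h import *
togo([.4455,-.2107,.1257],-12.1)"
```

```text
clock: 13.72
eef_pos: [0.4461, -0.2106, 0.1257]
eef_rot: [-0.04, 1.568, -0.253]
contact_force: [-1.7, 1.9, 20.3]
gripper_width: 0.009
t 13.72 tcp [ 0.4461 -0.2106  0.1257] zhead -12.2 down [ 2.7e-03 -7.0e-04 -1.0e+00] F [-1.7  1.9 20.3] w 0.009 q7 0.12
 shift cm tool [-0.   -0.02 -0.06]
 rx deg options [-1.000e-01  1.799e+02]
```

```bash
python3 -m jog '[{"linear":[0,0,0],"delta_rot":[10,0,0],"gripper":0.0},{"linear":[0,0,0],"delta_rot":[10,0,0],"gripper":0.0},{"linear":[0,0,0],"delta_rot":[10,0,0],"gripper":0.0}]' 110
python3 -c "
from h import *
togo([.4455,-.2107,.1257],-102.1);print(r.sense()['torque'])"
```

```text
clock: 14.1
eef_pos: [0.4463, -0.2109, 0.1258]
eef_rot: [0.426, 1.567, -0.317]
contact_force: [-2.1, 1.1, 19.2]
gripper_width: 0.0083
t 14.1 tcp [ 0.4463 -0.2109  0.1258] zhead -42.5 down [ 0.0032 -0.001  -1.    ] F [-2.1  1.1 19.2] w 0.0083 q7 -0.23
 shift cm tool [ 0.01 -0.04 -0.07]
 rx deg options [  59.6 -120.4]
[0.18134737 0.57808353 0.20486208]
```

```bash
python3 -m jog '[{"linear":[0,0,0],"delta_rot":[10,0,0],"gripper":0.0},{"linear":[0,0,0],"delta_rot":[10,0,0],"gripper":0.0},{"linear":[0,0,0],"delta_rot":[10,0,0],"gripper":0.0},{"linear":[0,0,0],"delta_rot":[10,0,0],"gripper":0.0},{"linear":[0,0,0],"delta_rot":[10,0,0],"gripper":0.0}]'
python3 -m jog '[{"linear":[0,0,0],"delta_rot":[9.5,0,0],"gripper":0.0},{"linear":[0,0,0],"delta_rot":[0,0,0],"gripper":0.0},{"linear":[0,0,0],"delta_rot":[0,0,0],"gripper":0.0}]'
python3 - <<'E'
from h import *
togo([.4455,-.2107,.1257],-102.1);print(r.sense()['torque'])
im=viewer.get_image("wrist");S=viewer.get_image("side");T=viewer.get_image("top")
a=cv2.resize(im,(400,300)); b=cv2.resize(S[150:250,250:383],(400,300),interpolation=cv2.INTER_CUBIC)
d=cv2.resize(T[165:255,205:400],(650,300),interpolation=cv2.INTER_CUBIC)
m=np.zeros((600,800,3),np.uint8);m[:300,:400]=a;m[:300,400:]=b;m[300:,:650]=d;cv2.imwrite("pics/w5.png",m)
E
```

```text
clock: 14.72
eef_pos: [0.4463, -0.2114, 0.1257]
eef_rot: [1.21, 1.567, -0.405]
contact_force: [-1.8, -1.5, 18.0]
gripper_width: 0.0084
clock: 15.1
eef_pos: [0.4463, -0.2115, 0.1257]
eef_rot: [1.297, 1.567, -0.479]
contact_force: [-2.0, -0.3, 21.3]
gripper_width: 0.0087
t 15.1 tcp [ 0.4463 -0.2115  0.1257] zhead -101.8 down [ 0.0035 -0.0018 -1.    ] F [-2.  -0.3 21.3] w 0.0087 q7 -0.91
 shift cm tool [ 0.   -0.1  -0.07]
 rx deg options [   0.3 -179.7]
[-0.17921543  0.6089615  -0.02423274]
```

View pics/w5.png

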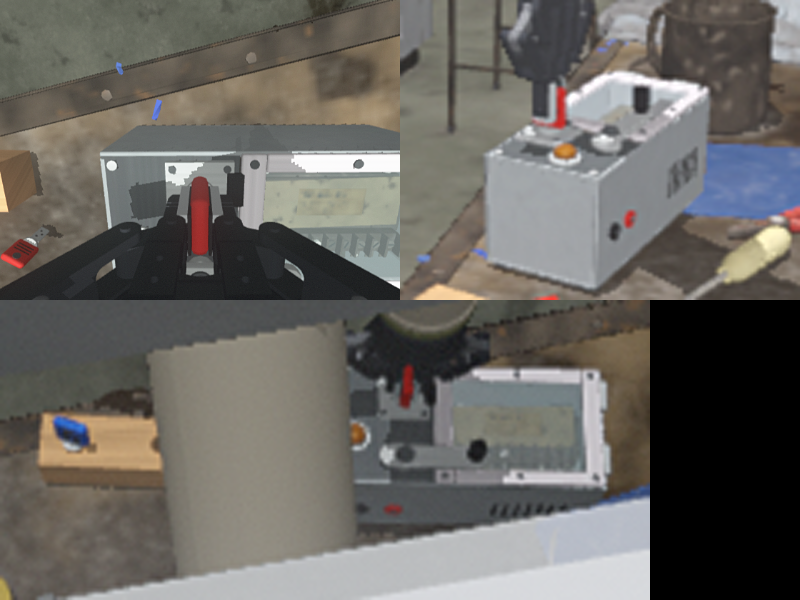

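```bash
python3 -m jog '[{"linear":[0,0,0],"delta_rot":[1,0,0],"gripper":0.0},{"linear":[0,0,0],"delta_rot":[0,0,0],"gripper":0.0},{"linear":[0,0,0],"delta_rot":[0,0,0],"gripper":0.0},{"linear":[0,0,0],"delta_rot":[0,0,0],"gripper":0.0}]'
python3 - <<'E'
from h import *
togo([.4455,-.2107,.1257],-102.1);print(r.sense()['torque'])
S=viewer.get_image("side");S0=cv2.imread("pics/side0.png")
print(S0[196:206,299:310].max((0,1)),S[196:206,299:310].max((0,1)),S0[200,304],S[200,304])
c=cal("top");T=viewer.get_image("top")
g=lambda x,y,z:plane(c,205+x*195/650,165+(y-300)*90/300,z)
a=g(406,455,.13);b=g(478,449,.149);d=b-a;print("latch hd",np.degrees(np.arctan2(d[1],d[0])),np.linalg.norm(d[:2]))
E
```

```text
clock: 15.75
eef_pos: [0.4463, -0.2115, 0.1257]
eef_rot: [1.355, 1.567, -0.438]
contact_force: [-1.3, -0.4, 20.9]
gripper_width: 0.0085
t 15.75 tcp [ 0.4463 -0.2115  0.1257] zhead -102.7 down [ 0.0035 -0.0016 -1.    ] F [-1.3 -0.4 20.9] w 0.0085 q7 -0.92
 shift cm tool [ 0.   -0.1  -0.06]
 rx deg options [ -0.6 179.4]
[-0.25157548  0.56852848  0.19712582]
[217 215 213] [231 228 226] [ 64 136 196] [ 68 147 208]
latch hd -102.03913352402094 0.059260967809812215
```

```bash
python3 -c "
from workcell import job_done
print(job_done())"
```

```text
the job is handed in; nothing more can be done
None
```

The job was handed in at about 16 s of the 69 s allowed, with the gripper still holding the red key turned (110 N grip).

**What I did:** I swung the latch a quarter turn clockwise by its knob. I then took the larger red key from the block, pushed it home past both pin pairs with small to-and-fro turns, and turned it a quarter turn clockwise. The smaller red key and the purple one were not touched.

**Last checks:**
- **Latch:** the top view puts it at −102.0°, against the unit's −y direction at about −102.1°, so it lies straight across the lid. The lid is shut.
- **Key home:** the TCP stopped at z = 125.7 mm, where the collar should meet the plate, and pressing harder did not lower it. It bears on the plate with about 21 N.
- **Key turned:** the tool turned about 90.5° from the keyhole's slot direction, and the pictures show the head square in the pads.
- **Rest of the bench:** the blue key is still in its bore in the last top view. The meter and tape were out of that picture, but the arm did not go near them.

**Less certain:**
- The wrist torque about the key's axis was too noisy to confirm the spring load, reading −0.02 and then 0.20 N m.
- The lamp looked only slightly brighter than at the start, so it does not confirm that the switch has closed.

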